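# Fit a retaining ring on a sprung spindle with circlip pliers

## Task

Fit the retaining ring to the upright spindle: with the orange-handled pliers that stand hooked into it, spread the ring, slide it over the spindle head and press it gently against the sprung brass collar until it is level with the groove, then let it close there fully, not on the head, and draw the pliers off. Put the pliers back upright in their stand, with their bolt in the slot, and let go; do not disturb the loupe, marker or tin and never lean hard on the spindle.

Things in the scene. Friction and masses are not known exactly. Their poses are not given: they have to be found in the camera images.
- housing: Bearing housing, fixed: dark base plate 100x100x12 mm, aluminium cone to z = 35 mm. Origin: centre of its underside, on the vertical axis of the steel spindle. The spindle is clamped up to 8 mm higher or lower than nominal; this shift is NOT reported and must be felt. Nominal top of the spindle head 83 mm above the bench.
- groove_nominal (a point): On the spindle axis at the nominal height of the groove's lower wall, 61 mm up (fixed to the housing; the true one is up to 8 mm higher or lower, head, groove and collar shifting alike). Groove 25 mm diameter, 7 mm high; above it the head, 30 mm diameter and 15 mm high, its top 3 mm tapered to 25 mm; below it 30 mm diameter.
- collar_nominal (a point): On the axis at the nominal height of the brass collar's upper face, 65 mm up. Collar 60 mm diameter, sprung: gives from 3 N, 1.5 N per mm, hard stop after 4 mm (9 N) level with the groove's lower wall. The ring fits the groove only with the collar pressed down 2 mm or more (6 N). Push 8 to 12 N; over 25 N is too much.
- ring: Retaining ring, oiled dark steel, 5 mm thick, about 52x40 mm, 40 g: two halves hinged at the back, sprung shut. This body is the +y half; origin at mid bore on the underside, z up. Shut: hinge at x = -21 mm, lugs at x = 21, y = +9 and -9 mm, each with a notch 7.5 mm wide (x) for a pin, its outer wall 8.5 mm tall; bore 26 mm. Starts flat on the stand, pins in the notches.
- ring_half (a joint): Opening angle of the ring between its halves, rad: 0 shut, about 0.35 with the pliers fully squeezed (it then clears the 30 mm head by about 1 mm all round). Shut on the full diameter, outside the groove, it stays at 0.15 or more. About 4 N at the lugs holds it open.
- bore_a (a point): Middle of the bore as carried by the +y half of the ring, at half its thickness. When the ring is pushed down, the pins may first slip 2 to 3 mm through its notches, until the pliers' shoulders bear on the lugs: go by the steady push, not the first jerk.
- bore_b (a point): The same for the -y half; both coincide when the ring is shut. The middle of the two is the ring's middle at any opening: bring it on the spindle axis. With the ring spread it lies about 19 mm to the pliers' -x.
- circlip_pliers: Circlip pliers, orange handles up, tips down, 107 mm tall, 130 g. Origin midway between the pin shoulders that sit on the lugs' outer walls; z up, y across the handles, ring to -x. Pins 4 mm diameter, 8 mm long, at y = +9, -9 mm. Pivot at z = 48 mm, its 8 mm bolt runs out to +x with a 16 mm head 18 to 22 mm out. The body is the +y lever: squeezed, it turns 0.17 rad and its tips rise 2 mm.
- pliers_grip (a point): Best grasp point, between the handles 88 mm above the pliers' origin (rides on the +y lever). Fingers close along the pliers' y. Handles: flat plates 20 mm wide (x), z = 64 to 107 mm; over both 51 mm here and 57 mm at the top when free, 37 mm and parallel when squeezed to the stop.
- pliers_lever (a joint): Squeeze of the pliers, rad: 0 free, 0.34 at the stop. Squeezing spreads the tips; takes about 12 N with the ring on; carry with 30 N or more. Their own spring pushes the handles apart with 5 N when nearly free: opening the gripper to about 53 mm lets the ring shut while the pliers stay in the grip.
- stand: Loading stand, fixed: wooden base 90x90x20 mm; upright plate 8 to 15 mm along +x, top at 88 mm, with an open slot 13 mm wide down to 68 mm for the pliers' bolt (bolt head behind the plate); low brass stub to centre the ring 21 mm along -x. Origin on the bench under the pliers' start; they stand with axes as the stand's, origin at z = 28.5 mm (28 mm once the ring is gone).
- loupe: Black loupe, 32 mm diameter, 22 mm high, loose; leave alone.
- marker: Grey marker pen, 140x10 mm, loose; leave alone.
- tin: Small white round tin, 42 mm diameter, 14 mm high, loose; leave alone.
Mind the look-alikes: they are no part of the job. There is more than one size of the ring; the job needs the smaller.

How it is judged (in metres and radians):
On the way, in this order (a step that is already met when the one before it is completed fails the run):
1. the ring is spread by the pliers and lifted clear of the stand (value of joint ring_half above 0.2 rad and z of ring in the frame of stand above 0.05 m), for 0.2 s.
2. the ring is shut in the groove of the spindle (value of joint ring_half below 0.07 rad and horizontal distance between bore_a and housing below 0.003 m and z of ring in the frame of housing between 0.051 and 0.0725 m and angle between ring's own z axis and vertical below 0.12 rad), for 0.2 s.
At the end, for the whole second after the job is handed in: Ring shut (under 0.07 rad) in the groove, level within 0.12 rad, within 3 mm of the axis, underside 51 to 72.5 mm up; pliers let go, at rest and upright (0.2 rad) in the stand, within 12 mm and 0.3 rad of how they stood, origin 18 to 36 mm up (all of step 2 and horizontal distance between circlip_pliers and stand below 0.012 m and angle between circlip_pliers's own z axis and vertical below 0.2 rad and z of circlip_pliers in the frame of stand between 0.018 and 0.036 m and angle between the x axis of circlip_pliers and the x axis of stand, either way round below 0.3 rad and linear speed of each of circlip_pliers, ring below 0.02 m/s); the robot touches nothing.
It fails at once if the ring or the pliers bear on the spindle, its collar or housing (pressing or pinching) with more than 25 N (contact force between any of ring, circlip_pliers and housing above 25 N).
It fails at once if the loupe, marker or tin is moved more than 15 mm (distance of any of loupe, marker, tin from where it was at the start of the episode above 0.015 m).
It also fails if it takes over 64 s, if anything falls off the work surface, if the arm or the gripper's body presses on something with over 40 N, if the wrist force passes 120 N, or if a joint passes its speed limit or range.

## Robot

A 6-joint arm with a two-finger parallel gripper is mounted at the origin on a cart in front of the work surface, level with it; the furniture and walls round the work are solid. World frame = base frame: x ahead of the robot, y to its left, z up, the work surface at z = 0. Lengths are in mm, angles in rad, forces in N, time in s.
With the tool pointing down it reaches from about 350 to 775 mm from the base axis. Payload 7.3 kg.
Tool frame: the origin (TCP) lies midway between the tips of the shut fingers; the grasp point (between the pads) lies arm.grip_point_offset behind it (arm.grip_point_offset is the distance from the TCP to the grasp point, in mm); z points along the fingers, y is the line along which they close (so a half turn about z gives the same grasp; the last joint's range is limited). The gripper opens to 92 mm and grips with 3 to 60 N. Pads are 19 mm wide; open, the fingers measure 130 mm over their backs; the gripper's body (75 mm by 190 mm) begins 47 mm behind the grasp point.
Start: joints at [0.99, 0.342, 1.524, -0, 1.275, -0.146], TCP at [221.134, 476.177, 226.741] pointing down, gripper open.
Joint ranges: [-2.53, 2.53], [-0.77, 2.02], [0.04, 2.7], [-1, 4.14], [0.28, 2.66], [-3.11, 3.11]. Speed limits (rad/s): [2.57, 2.57, 3.14, 3.14, 3.14, 3.14].

## Interface

Orientations are given as a unit quaternion [w, x, y, z].
In Python, from cell import arm, effector, solver, monitor, optics, workorder, models gives the robot as it stands. The module is installed in compiled form; this text tells all that it offers. Calls block until the motion is done:
- arm.move_ptp(position, orientation): joint-space move of the TCP to a pose.
- arm.movel(position, feed=150, ori=None): straight line of the TCP; ori=None keeps the orientation; feed is the mean speed in mm/s.
- arm.move_joints(angles): joint-space move.
- effector.let_go() and effector.close(): open the fingers fully, or close them until they stop; the grip force is fixed at half the most.
- arm.wait(seconds).
- solver.inverse_kinematics(position, orientation): joint angles nearest the present ones, or None.
- monitor.get_state(): the state.
- optics.snapshot(name): name is "scene" or "top" or "wrist"; returns the picture (420x560x3 uint8, blue, green, red); there is no depth.
- optics.calibration(name): a dict with "fovy" (degrees; the focal length in pixels is half the picture's height over the tangent of half this angle, whatever the lens; pixels are square), "cx", "cy" (the principal point, pixels), "dist" ([k1, k2, p1, p2, k3] as OpenCV has them; the pictures are not rectified), "R" (3x3) and "t" (3): a world point X has camera coordinates R X + t; the wrist camera has in their place "tool_from_camera" (4x4, takes a point from camera to tool coordinates, whose origin is the TCP and whose axes are the flange's). Camera axes: x right, y down, z forward; pixel columns grow to the right and rows downward; lengths in mm; the calibration is good to about 2 mm. A picture is of the moment at which its call begins: read the wrist's pose just before it. calibration takes no time and is no camera call.
A pose or a line that the arm cannot do raises arm.Unreachable and nothing moves.
- workorder.hand_in(): hands the job in; it is judged then, once.
Trained networks look in the newest picture that a camera, given by its name, has taken for a name from the list of things; names that differ only in an ending like _2 or _b are one class to them, and where a whole thing is asked for, a point or a joint stands for the part that bears it (a point fixed in the world has none). Each returns a list of dicts, best first, with "p" (0 to 1); they miss things now and then, are a little off and sometimes report something else, mostly with a low value. They report only what shows in the picture. A call takes as long as a camera call. They do not tell look-alikes from the thing itself.
- models.recognise(query, camera): "box" ([left, top, width, height] in pixels, round what is visible of it).
The state is a dict: "time": time; "joint_positions": joint angles; "joint_vel": joint speeds; "effort": joint torques, N m; "ee_pos": TCP position; "tcp_rot": TCP orientation; "ft_force": force on the tool from outside, world axes, zero at the start; "wrist_torque": the same for the moment, N m; "finger_gap": opening from 0.0 (shut) to 1.0 (fully open); "gripper_force": force on a finger pad.
Only numpy, scipy, OpenCV 4.12 (cv2) and the standard library are available. Lean on these libraries where they do the work, as an engineer would, in place of code of your own. Each camera call takes 0.05 s, during which the arm holds its last target. There are 200 camera calls.

## Working session

There is one attempt and no reset: what is moved stays moved. The work goes in short steps, each a Python script; the robot and the scene stay as the last script left them, time stands still between calls to the robot, and variables do not carry over. Pictures are saved under pics/ and viewed, at most 10 in all, crops included, and the job is handed in when it is done.

```bash
mkdir -p pics
cat > h.py <<'E'
from cell import arm, effector, solver, monitor, optics, workorder, models
import numpy as np, cv2
def K(n):
    c=optics.calibration(n); f=210/np.tan(np.radians(c["fovy"])/2)
    return c,np.array([[f,0,c["cx"]],[0,f,c["cy"]],[0,0,1]]),np.array(c["dist"],float)
def proj(n,X):
    c,k,d=K(n); R=np.array(c["R"]);t=np.array(c["t"])
    return cv2.projectPoints(np.atleast_2d(np.array(X,float)),cv2.Rodrigues(R)[0],t,k,d)[0][:,0]
def ray(n,uv,T=None):
    c,k,d=K(n); p=cv2.undistortPoints(np.array([[uv]],float),k,d)[0,0]; v=np.array([*p,1])
    if T is None:
        R=np.array(c["R"]);t=np.array(c["t"]); return -R.T@t, R.T@v
    M=T@np.array(c["tool_from_camera"]); return M[:3,3],M[:3,:3]@v
def atz(n,uv,z,T=None):
    o,v=ray(n,uv,T); return o+v*(z-o[2])/v[2]
def pose():
    from scipy.spatial.transform import Rotation as Ro
    s=monitor.get_state(); w=s["tcp_rot"]; T=np.eye(4)
    T[:3,:3]=Ro.from_quat([w[1],w[2],w[3],w[0]]).as_matrix(); T[:3,3]=s["ee_pos"]; return T
E
python3 - <<'E'
from h import *
np.set_printoptions(precision=3,suppress=True)
for n in("scene","top"):
    cv2.imwrite(f"pics/{n}.png",optics.snapshot(n))
    for q in("housing","ring","circlip_pliers","stand","loupe","marker","tin"):
        print(n,q,[(r["box"],round(r["p"],2)) for r in models.recognise(q,n)])
    c=K(n)[0];R=np.array(c["R"]);print("campos",-R.T@c["t"],c["fovy"])
s=monitor.get_state();print({k:np.round(v,3) for k,v in s.items()},arm.grip_point_offset)
E
```

```text
scene housing [([219.7, 193.9, 62.2, 54.6], 0.93)]
scene ring [([336.2, 293.8, 21.0, 21.7], 0.74), ([166.4, 182.5, 36.0, 27.3], 0.55), ([220.5, 194.0, 60.9, 51.5], 0.35)]
scene circlip_pliers [([343.7, 259.7, 32.5, 44.2], 0.72), ([336.5, 295.0, 18.5, 24.8], 0.72)]
scene stand [([315.6, 271.7, 61.6, 68.9], 0.86)]
scene loupe [([260.7, 259.5, 13.5, 17.5], 0.72)]
scene marker [([374.7, 269.2, 55.8, 49.6], 0.55)]
scene tin [([339.8, 300.9, 19.4, 20.7], 0.7), ([192.2, 242.7, 21.8, 22.7], 0.57)]
campos [ 207.177 -271.884  851.579] 47.50659178566765
top housing [([219.5, 210.6, 46.5, 46.2], 0.76), ([335.8, 164.7, 49.7, 16.1], 0.27)]
top ring [([340.9, 208.0, 18.1, 15.0], 0.62), ([174.1, 259.6, 27.9, 21.7], 0.52)]
top circlip_pliers [([346.9, 192.5, 22.5, 18.9], 0.72)]
top stand [([332.7, 192.8, 38.9, 42.8], 0.71)]
top loupe [([284.4, 240.3, 9.9, 7.1], 0.61)]
top marker [([334.3, 169.5, 44.1, 9.7], 0.51)]
top tin [([248.6, 276.3, 15.3, 15.9], 0.47)]
campos [ 451.928  261.927 1182.359] 51.03593193633055
{'time': np.float64(0.8), 'joint_positions': array([ 0.99 ,  0.342,  1.524,  0.   ,  1.275, -0.146]), 'joint_vel': array([-0.001, -0.001, -0.001, -0.001,  0.001,  0.001]), 'effort': array([ -0.001, -43.108, -24.447,   0.072,   0.048,  -0.   ]), 'ee_pos': array([221.148, 476.177, 226.736]), 'tcp_rot': array([0.   , 0.216, 0.976, 0.   ]), 'ft_force': array([ 0.014,  0.407, -0.393]), 'wrist_torque': array([-0.004,  0.013, -0.034]), 'gripper_force': np.float64(0.0), 'finger_gap': np.float64(0.998)} 18.8
```

Run:
```python
from h import *
a=cv2.imread("pics/scene.png")[170:350,150:440];b=cv2.imread("pics/top.png")[140:310,160:400]
a=cv2.resize(a,(800,497),interpolation=2);cv2.imwrite("pics/a.png",a)
b=cv2.resize(b,None,fx=3.3,fy=3.3,interpolation=2);cv2.imwrite("pics/b.png",b)
np.set_printoptions(precision=1,suppress=True)
def c(x):return (x[0]+x[2]/2,x[1]+x[3]/2)
print("housing",atz("top",c([219.5,210.6,46.5,46.2]),12)); print("stand",atz("top",c([332.7,192.8,38.9,42.8]),20))
```

```text
housing [494.4 332.9  12. ]
stand [549.9  42.   20. ]
```

View pics/a.png

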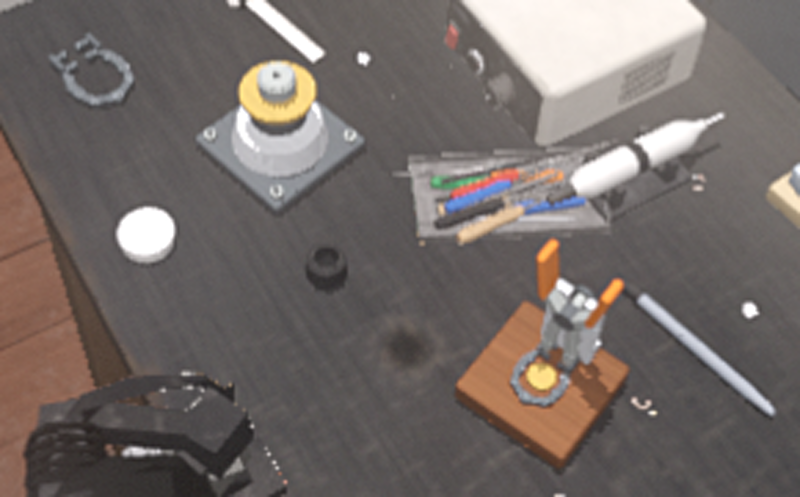

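View pics/b.png

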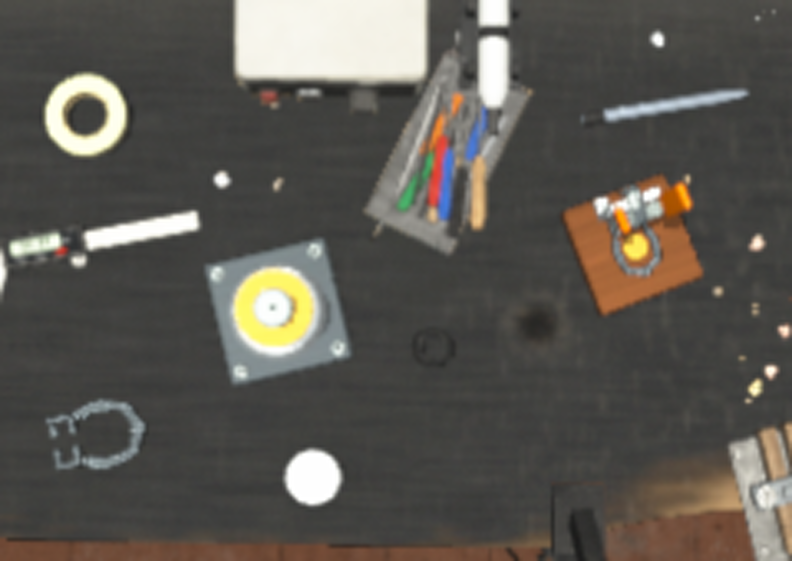

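Scene: the stand with pliers is at right (crop b about (635,245)), its +x pointing away from the robot at roughly 0.35 rad yaw. The housing is at (275,308) and the larger look-alike ring at (100,435). The loupe, tin and marker are clear of the route. I'll take closer looks with the wrist camera.

```bash
cat >> h.py <<'E'
def q(yaw): # tool down, tool x at yaw
    return [0,float(np.cos(yaw/2)),float(np.sin(yaw/2)),0]
def ik(p,yaw): return solver.inverse_kinematics(list(map(float,p)),q(yaw))
E
python3 - <<'E'
from h import *
np.set_printoptions(precision=3,suppress=True)
print(np.array(optics.calibration("wrist")["tool_from_camera"]),optics.calibration("wrist")["fovy"])
for y in (.35,.35+np.pi,.35-np.pi):
    for p in ((494+18,333+6,250),(494+18,333+6,140),(550,42,250),(550,42,98)):
        r=ik(p,y); print(round(y,2),p,None if r is None else np.array(r))
E
```

```text
[[   0.      -0.963   -0.271   73.437]
 [   1.       0.       0.001    0.505]
 [  -0.001   -0.271    0.963 -157.517]
 [   0.       0.       0.       1.   ]] 68.66959676394397
0.35 (512, 339, 250) [ 0.46   0.495  1.22  -0.     1.427  1.681]
0.35 (512, 339, 140) [ 0.46   0.578  1.387 -0.     1.177  1.681]
0.35 (550, 42, 250) [-0.063  0.375  1.41  -0.     1.357  1.158]
0.35 (550, 42, 98) [-0.063  0.523  1.622 -0.     0.996  1.158]
3.49 (512, 339, 250) [ 0.46   0.495  1.22  -0.     1.427 -1.461]
3.49 (512, 339, 140) [ 0.46   0.578  1.387 -0.     1.177 -1.461]
3.49 (550, 42, 250) [-0.063  0.375  1.41  -0.     1.357 -1.984]
3.49 (550, 42, 98) [-0.063  0.523  1.622 -0.     0.996 -1.984]
-2.79 (512, 339, 250) [ 0.46   0.495  1.22  -0.     1.427 -1.461]
-2.79 (512, 339, 140) [ 0.46   0.578  1.387 -0.     1.177 -1.461]
-2.79 (550, 42, 250) [-0.063  0.375  1.41  -0.     1.357 -1.984]
-2.79 (550, 42, 98) [-0.063  0.523  1.622 -0.     0.996 -1.984]
```

Run:
```python
from h import *
np.set_printoptions(precision=4,suppress=True)
Y=.35+np.pi
for n,p in (("h",(494,333,230)),("s",(550,42,230))):
    arm.move_ptp(list(p),q(Y)); T=pose(); np.save(f"T{n}.npy",T)
    cv2.imwrite(f"pics/w{n}.png",optics.snapshot("wrist"))
    for w in (("housing",) if n=="h" else ("ring","circlip_pliers","stand")):
        print(w,[(np.round(r["box"],1),round(r["p"],2)) for r in models.recognise(w,"wrist")])
    print(T[:3,3],monitor.get_state()["time"])
a=np.hstack([cv2.imread("pics/wh.png"),cv2.imread("pics/ws.png")])
cv2.imwrite("pics/c.png",cv2.resize(a,(800,300),interpolation=3))
```

```text
housing [(array([232.2, 139.3,  88.1,  84.5]), 0.67)]
[493.4154 333.4869 229.9814] 2.0917
ring [(array([260.2, 167.3,  34.9,  31.4]), 0.9)]
circlip_pliers [(array([245.9, 198.2,  63.3,  44.8]), 0.71), (array([246.3, 197.6,  26.1,  45.2]), 0.41)]
stand [(array([238. , 146.9,  72.2,  85.6]), 0.56)]
[549.9926  43.163  230.1046] 3.4333
```

View pics/ws.png

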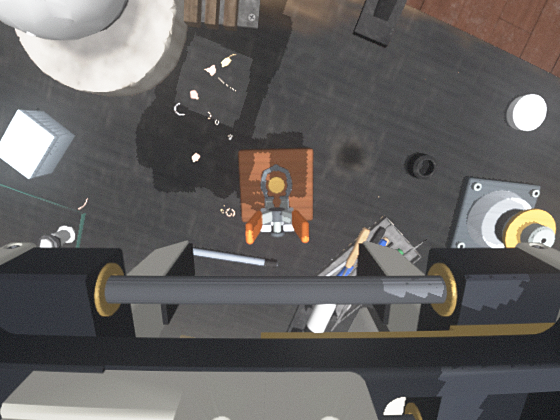

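View pics/wh.png

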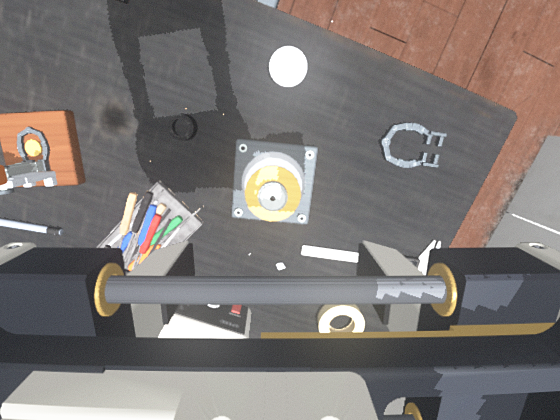

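Wrist view at the stand: base edges lie square with the picture at (238–312, 149–), brass stub at (277,185), handles at (250,232) and (305,232). Housing view: plate corners at about (236,140), (317,146), (309,224) and (232,218), head at (272,197). Next I'll segment both by colour.

Run:
```python
from h import *
np.set_printoptions(precision=2,suppress=True)
def blobs(im,lo,hi,roi,amin=15):
    x0,y0,x1,y1=roi; hsv=cv2.cvtColor(im[y0:y1,x0:x1],cv2.COLOR_BGR2HSV)
    m=cv2.inRange(hsv,lo,hi); n,_,st,c=cv2.connectedComponentsWithStats(m)
    return [(st[i]+np.array([x0,y0,0,0,0]),c[i]+[x0,y0]) for i in range(1,n) if st[i][4]>=amin],m
T=np.load("Th.npy");im=cv2.imread("pics/wh.png")
b,m=blobs(im,(15,80,90),(35,255,255),(225,150,325,230))
for s,c in b: print("collar",s,c)
pts=np.argwhere(m>0)[:,::-1]+[225,150]
e=cv2.fitEllipse(cv2.convexHull(pts.astype(np.float32)));print(e,[atz("wrist",e[0],z,T) for z in(57,65,73)])
C=[(236,140),(317,146),(309,224),(232,218)]
g=cv2.cvtColor(im,cv2.COLOR_BGR2GRAY)
P=np.array([atz("wrist",c,12,T) for c in C]);print("plate",P,P.mean(0),atz("wrist",(276.2,181.5),12,T))
print("head",[atz("wrist",(272,197),z,T) for z in (75,83,91)])
T=np.load("Ts.npy");im=cv2.imread("pics/ws.png")
for s,c in blobs(im,(5,150,150),(14,255,255),(230,190,320,250))[0]: print("orange",s,c,atz("wrist",c,115,T))
for s,c in blobs(im,(15,120,120),(32,255,255),(255,165,300,205))[0]: print("stub",s,c,atz("wrist",c,26,T))
b,m=blobs(im,(5,60,50),(14,255,255),(225,135,325,240))
pts=(np.argwhere(m>0)[:,::-1]+[225,135]); pts=pts[pts[:,1]<192]
r=cv2.minAreaRect(pts.astype(np.float32)); print("wood",r)
for uv in ((238,149),(312,149),(238,190),(312,190)): print(atz("wrist",uv,20,T))
```

```text
collar [ 245  167   56   45 1013] [275.08 189.26]
((272.37030029296875, 193.41845703125), (55.00129699707031, 55.228721618652344), 35.56940460205078) [array([495.62, 331.95,  57.  ]), array([493.91, 331.4 ,  65.  ]), array([492.19, 330.84,  73.  ])]
plate [[458.66 271.89  12.  ]
 [431.98 365.54  12.  ]
 [526.97 393.05  12.  ]
 [553.25 297.49  12.  ]] [492.71 331.99  12.  ] [489.45 334.36  12.  ]
head [array([495.49, 331.65,  75.  ]), array([493.68, 331.07,  83.  ]), array([491.87, 330.49,  91.  ])]
orange [293 210  16  33 173] [303.03 227.35] [560.56  75.76 115.  ]
orange [246 212  16  32 224] [253.62 227.61] [576.73  32.37 115.  ]
stub [268 176  17  18 229] [275.95 184.61] [547.41  44.17  26.  ]
wood ((275.5, 169.49998474121094), (74.99998474121094, 42.99999237060547), 0.0)
[523.82 -12.15  20.  ]
[493.77  69.79  20.  ]
[570.72   3.39  20.  ]
[539.61  88.24  20.  ]
```

Run:
```python
from h import *
np.set_printoptions(precision=3,suppress=True)
Y=.352+np.pi; x,y=568,53
arm.move_ptp([x,y,150],q(Y)); arm.movel([x,y,97.7],feed=60)
effector.close(); s=monitor.get_state(); print(s["finger_gap"],s["gripper_force"],s["ft_force"],s["ee_pos"],s["time"])
arm.movel([x,y,200],feed=80); arm.wait(.3)
s=monitor.get_state(); print(s["finger_gap"],s["gripper_force"],s["ft_force"],s["ee_pos"],s["time"])
T=pose();np.save("Tl.npy",T);cv2.imwrite("pics/wl.png",optics.snapshot("wrist"))
for w in ("ring","circlip_pliers"): print(w,[(np.round(r["box"],1),round(r["p"],2)) for r in models.recognise(w,"wrist")])
a=cv2.imread("pics/wl.png")[60:260,150:410]; cv2.imwrite("pics/wl2.png",cv2.resize(a,(780,600),interpolation=2))
```

```text
0.3935660961669959 29.850277304649353 [-0.272 -1.187  6.801] [568.843  52.74   98.875] 5.8
0.39443560094907515 29.836721420288086 [ 0.535 -0.271 -1.94 ] [567.937  52.971 199.787] 7.525
ring [(array([247.1, 164.2,  58.7,  48. ]), 0.88)]
circlip_pliers [(array([236.6, 210.2,  81.9, 102.9]), 0.61), (array([527.8,  73.2,  32.2,  41.8]), 0.2)]
```

View pics/wl2.png

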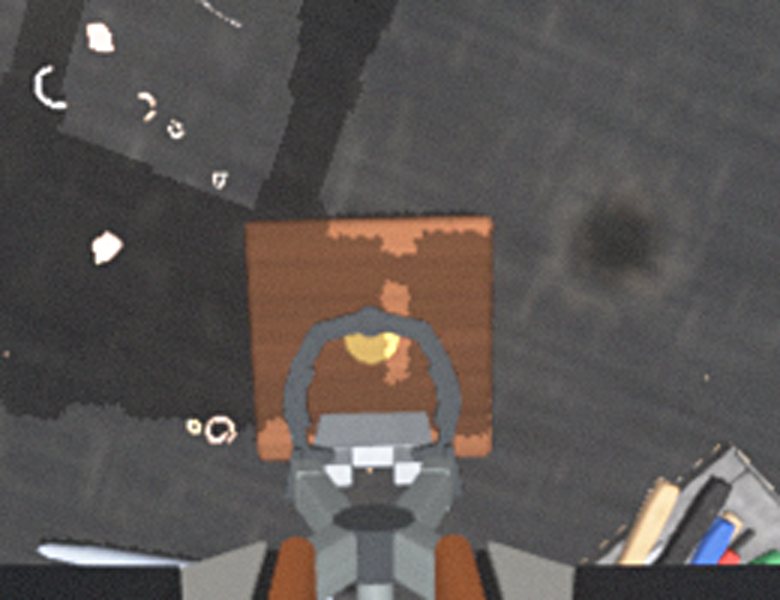

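The ring is spread (gap 36 mm, full squeeze), level and symmetric on the pins, with its hinge end at picture (273,163) and sides at x≈245 and 304. I'll carry it over the spindle and compare both in one picture.

Run:
```python
from h import *
np.set_printoptions(precision=2,suppress=True)
Y=.352+np.pi; u=np.array([np.cos(.352),np.sin(.352)])
def tool(uv,dz): # tool-frame point at tool z=dz
    o,v=ray("wrist",uv,np.eye(4)); return o+v*(dz-o[2])/v[2]
for dz in(69,74): print("hinge",tool((273.5,162.7),dz),"L",tool((245.5,192),dz),"R",tool((303.5,192),dz))
p=np.array([493.5,331.5])+19*u
arm.move_ptp([567,55,205],q(Y)) if 0 else None
arm.movel([*p,200],feed=220); arm.movel([*p,178],feed=80); arm.wait(.3)
T=pose();np.save("Tv.npy",T);print(T[:3,3],monitor.get_state()["ft_force"],monitor.get_state()["time"])
cv2.imwrite("pics/wv.png",optics.snapshot("wrist"))
print([(np.round(r["box"],1),round(r["p"],2)) for r in models.recognise("ring","wrist")])
a=cv2.imread("pics/wv.png")[110:260,180:380]; cv2.imwrite("pics/wv2.png",cv2.resize(a,(800,600),interpolation=2))
```

```text
hinge [44.96 -0.45 69.  ] L [ 22.94 -21.58  69.  ] R [22.96 22.14 69.  ]
hinge [44.34 -0.48 74.  ] L [ 21.84 -22.07  74.  ] R [21.85 22.61 74.  ]
[511.54 338.14 178.47] [ 0.56  0.23 -1.53] 9.875
[(array([246.3, 164.3,  58.4,  60. ]), 0.97), (array([398.8, 101.7,  78. ,  55.5]), 0.8)]
```

View pics/wv2.png

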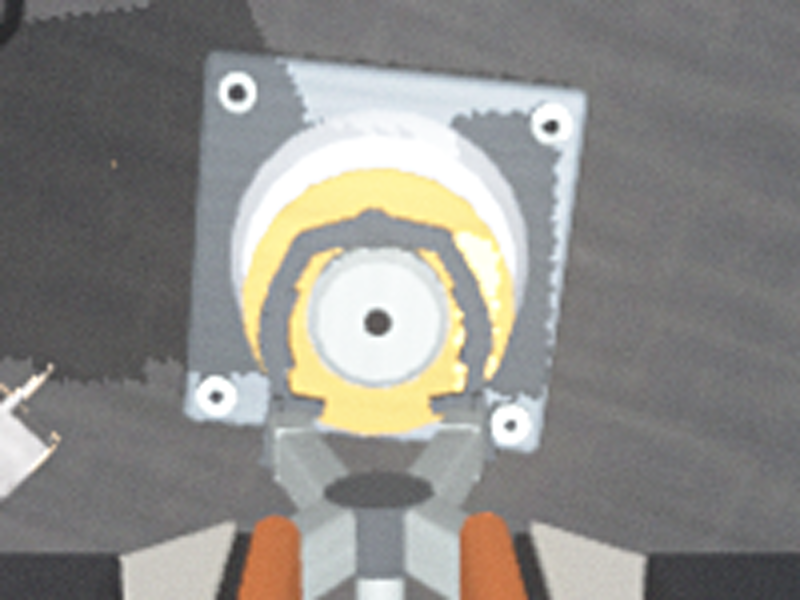

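In this view the head centre is at (274.3,190.5). The ring sides are centred on x≈274.4, so lateral alignment is good, and the hinge's inner edge is at row ~171. Now I'll work out the fore-aft offset.

Run:
```python
from h import *
np.set_printoptions(precision=2,suppress=True)
def tool(uv,dz):
    o,v=ray("wrist",uv,np.eye(4)); return o+v*(dz-o[2])/v[2]
for h in (76,80,84,88): print("head",h,tool((274.25,190.5),178.5-h), "w",tool((292,190.5),178.5-h+2)-tool((256.75,190.5),178.5-h+2))
for dz in (69,72,75): print(dz,"hinge in",tool((273.5,171.3),dz),"out",tool((273.5,162.6),dz), "lug end",tool((250,207),dz),"Lin",tool((252,190),dz),"Rin",tool((296,190),dz))
```

```text
head 76 [ 16.87   0.   102.5 ] w [ 0.01 30.68  0.  ]
head 80 [17.74  0.01 98.5 ] w [ 0.01 30.21  0.  ]
head 84 [18.6   0.02 94.5 ] w [ 0.01 29.74  0.  ]
head 88 [19.46  0.03 90.5 ] w [ 0.01 29.28  0.  ]
69 hinge in [38.61 -0.46 69.  ] out [45.03 -0.45 69.  ] lug end [ 11.22 -18.43  69.  ] Lin [ 24.48 -16.64  69.  ] Rin [24.49 16.45 69.  ]
72 hinge in [38.15 -0.47 72.  ] out [44.66 -0.47 72.  ] lug end [ 10.41 -18.69  72.  ] Lin [ 23.84 -16.87  72.  ] Rin [23.85 16.66 72.  ]
75 hinge in [37.7  -0.49 75.  ] out [44.29 -0.48 75.  ] lug end [  9.59 -18.94  75.  ] Lin [ 23.19 -17.1   75.  ] Rin [23.21 16.87 75.  ]
```

```bash
cat >> h.py <<'E'
U=np.array([np.cos(.352),np.sin(.352)]); V=np.array([-U[1],U[0]]); YAW=.352+np.pi
def ft():
    s=monitor.get_state(); f=np.array(s["ft_force"]); return np.array([s["ee_pos"][2],f[:2]@U,f[:2]@V,f[2]]),s["time"]
E
python3 - <<'E'
from h import *
np.set_printoptions(precision=2,suppress=True)
p=np.array([511.54,338.14])+2.2*U
arm.movel([*p,172],feed=60); arm.wait(.2); b,t=ft(); print(b,t)
z=172
while z>134:
    z-=1; arm.movel([*p,z],feed=25); f,t=ft(); d=f-b; d[0]=f[0]; print(d,round(t,2))
    if d[3]>6 or np.hypot(d[1],d[2])>4: break
E
```

```text
[172.02   1.22  -0.63  -1.66] 10.4333
[170.95  -1.17  -0.28   0.38] 10.68
[169.94  -0.58   0.87   0.33] 10.93
[168.92  -1.29   0.5    0.14] 11.18
[167.93  -1.23   0.39   0.53] 11.43
[166.89  -0.5    0.88   0.7 ] 11.68
[165.93  -1.36   0.61   0.18] 11.93
[164.86  -1.63   0.72  -0.3 ] 12.18
[163.87  -1.58   1.39  -0.33] 12.43
[162.91  -1.04   0.29  -0.03] 12.68
[161.91  -1.95   0.    -0.01] 12.93
[160.96  -1.78   1.24   0.94] 13.18
[159.92  -2.37   0.37   0.2 ] 13.43
[158.94  -2.45   1.17   0.59] 13.68
[157.92  -1.3    0.65  -0.81] 13.93
[156.9   -1.97  -0.22  -0.71] 14.18
[155.91  -2.3    1.11   0.11] 14.43
[154.91  -2.77   0.44   0.59] 14.68
[153.91  -1.92   1.34   0.36] 14.93
[152.92  -2.17   0.18   0.01] 15.18
[151.91  -2.27   0.67   0.36] 15.43
[150.94  -1.6    0.66   0.08] 15.68
[150.34  -2.26   0.67   2.67] 15.93
[149.32  -2.88   0.19   4.24] 16.18
[148.31  -1.78   0.92   5.66] 16.43
[147.33  -1.1    0.67   6.7 ] 16.68
```

Run:
```python
from h import *
f,t=ft();print(f,t)
im=optics.snapshot("wrist");cv2.imwrite("pics/w5.png",im)
a=im[120:245,190:360]; a=cv2.resize(a,None,fx=4,fy=4,interpolation=2)
s=optics.snapshot("scene"); cv2.imwrite("pics/s5.png",s); s=s[160:260,200:310]
s=cv2.resize(s,None,fx=1,fy=1)
cv2.imwrite("pics/w5c.png",a)
```

```text
[1.47330004e+02 1.16988036e-01 3.73544161e-02 5.04259685e+00] 16.6833
```

View pics/w5c.png

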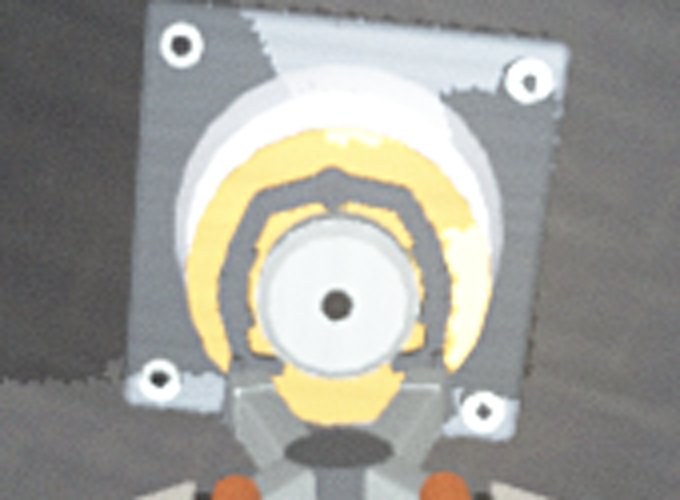

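The ring is round the head and below its top: the head overlaps the ring, which lies on the yellow collar. The 1.5 N/mm slope is the collar spring. I'll press on to about 8.5 N.

Run:
```python
from h import *
np.set_printoptions(precision=2,suppress=True)
p=np.array([511.54,338.14])+2.2*U
z=147
def avg():
    F=[]
    for i in range(5): arm.wait(.03); F.append(ft()[0])
    return np.mean(F,0)
while z>140:
    z-=.5; arm.movel([*p,z],feed=15); f=avg(); f[3]+=1.66; print(z,f,round(ft()[1],2))
    if f[3]>8.4: break
```

```text
146.5 [146.96  -0.62   0.02   7.93] 17.2
146.0 [146.59  -0.91  -0.09   8.44] 17.62
```

Run:
```python
from h import *
np.set_printoptions(precision=2,suppress=True)
p0=np.array([511.54,338.14])+2.2*U
def avg():
    F=[]
    for i in range(4): arm.wait(.03); F.append(ft()[0])
    return np.mean(F,0)
d=0
while d<7:
    d+=.8; p=p0-d*U; arm.movel([*p,146],feed=15); f=avg(); f[3]+=1.66; e=(np.array(monitor.get_state()["ee_pos"])[:2]-p0)@U; print(round(d,1),round(e,2),f,round(ft()[1],2))
    if f[1]>4 or f[3]>11: break
np.save("pd.npy",p)
im=optics.snapshot("wrist");cv2.imwrite("pics/w6.png",im)
cv2.imwrite("pics/w6c.png",cv2.resize(im[120:245,190:360],None,fx=4,fy=4,interpolation=2))
```

```text
0.8 -0.07 [146.73   0.52  -0.15   8.09] 18.0
1.6 -0.48 [146.87   1.33  -0.38   7.66] 18.38
2.4 -0.95 [146.99   1.85   0.57   7.14] 18.77
3.2 -1.44 [147.09   2.4   -0.02   7.5 ] 19.15
4.0 -2.04 [147.16   2.64   0.09   7.23] 19.53
4.8 -2.68 [147.19   3.42  -0.26   7.45] 19.92
5.6 -3.48 [147.2    3.25  -0.03   7.14] 20.3
6.4 -4.29 [147.21   3.57   0.51   7.22] 20.68
7.2 -5.08 [147.22   3.79  -0.16   7.36] 21.07
```

View pics/w6c.png

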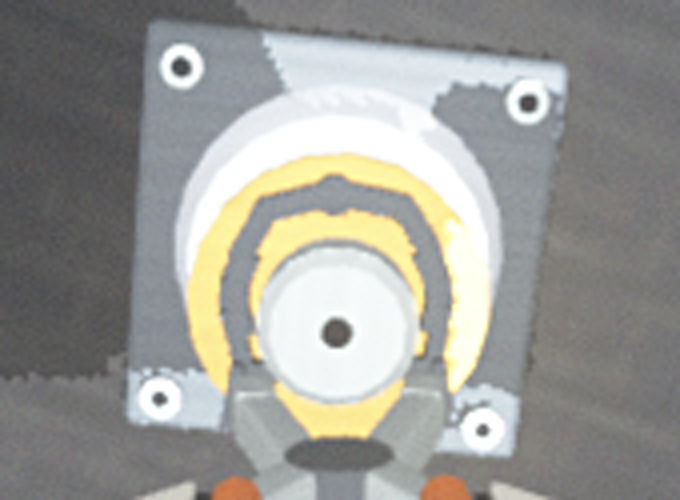

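Run:
```python
from h import *
np.set_printoptions(precision=2,suppress=True)
p=np.load("pd.npy")-1.5*U; arm.movel([*p,146],feed=15); arm.wait(.15); print(ft())
for z in (147,148,149,150,151,152,154,156,158,160):
    arm.movel([*p,z],feed=25); f,t=ft(); f[3]+=1.66; print(z,f,round((np.array(monitor.get_state()["ee_pos"])[:2]-np.load("pd.npy"))@U,2),round(t,2))
    if f[3]<-8: break
np.save("pd2.npy",p)
im=optics.snapshot("wrist");cv2.imwrite("pics/w7.png",im)
cv2.imwrite("pics/w7c.png",cv2.resize(im[120:245,190:360],None,fx=4,fy=4,interpolation=2))
```

```text
(array([147.18,   3.41,   0.7 ,   5.56]), 21.5167)
147 [147.78   3.74   0.57   7.32] -0.08 21.77
148 [148.28   4.63  -0.38   5.09] -0.75 22.02
149 [148.59   5.07  -1.03   2.98] -1.3 22.27
150 [148.94   5.5   -0.66   0.05] -1.65 22.52
151 [149.54   5.67  -2.31  -1.79] -1.85 22.77
152 [150.21   5.68  -2.03  -2.99] -2.09 23.02
154 [152.34   4.38  -1.96  -3.75] -2.5 23.27
156 [155.5   -0.16  -2.48  -1.86] -2.59 23.52
158 [158.57   0.63   0.6    0.47] -1.69 23.77
160 [160.37  -0.08  -0.2   -0.48] -1.45 24.02
```

View pics/w7c.png

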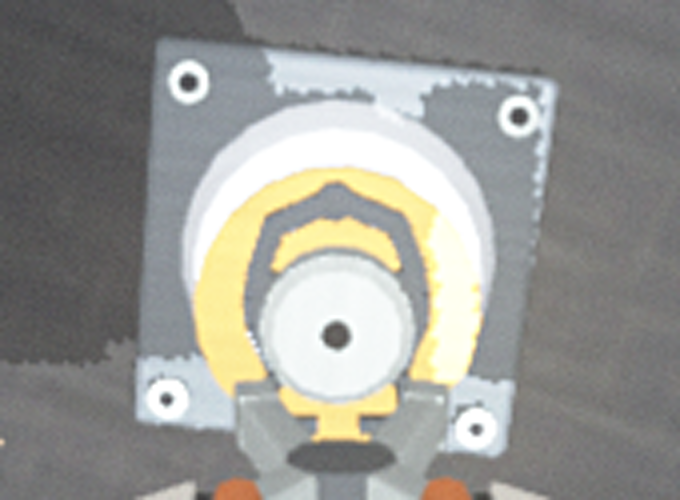

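The ring came off the pins and stayed under the head, nearly shut (45 px wide against 59), but it seems shifted toward its hinge side. I'll check by numbers.

Run:
```python
from h import *
np.set_printoptions(precision=1,suppress=True)
def tool(uv,dz):
    o,v=ray("wrist",uv,np.eye(4)); return o+v*(dz-o[2])/v[2]
zt=160.4
for sh in (0,4,8):
    h=tool((274,203.5),zt-83-sh); D=zt-61-sh-4
    print(sh,"head",h,"hinge in/out",tool((274,174.5),D)-h,tool((274,165.75),D)-h,"lugend",tool((276,229),D)-h,"widthL/R",tool((251.75,197),D)-h,tool((297,197),D)-h)
```

```text
0 head [11.8 -0.1 77.4] hinge in/out [20.1 -0.1 18. ] [27.4 -0.  18. ] lugend [-27.6   1.7  18. ] widthL/R [  1.  -18.9  18. ] [ 1.  19.4 18. ]
4 head [12.8 -0.1 73.4] hinge in/out [19.7 -0.1 18. ] [26.9 -0.  18. ] lugend [-27.2   1.6  18. ] widthL/R [  0.9 -18.6  18. ] [ 0.9 19.1 18. ]
8 head [13.9 -0.1 69.4] hinge in/out [19.4 -0.1 18. ] [26.4 -0.  18. ] lugend [-26.9   1.6  18. ] widthL/R [  0.8 -18.3  18. ] [ 0.8 18.8 18. ]
```

Measured extents are −27/+27 mm along and 38 mm across, centred on the axis, so the ring is shut and centred. Now I'll return the pliers.

Run:
```python
from h import *
np.set_printoptions(precision=2,suppress=True)
p=np.load("pd2.npy"); arm.movel([*p,200],feed=100)
x,y=568,53
arm.movel([x,y,200],feed=200); arm.movel([x,y,128],feed=80); arm.wait(.2); b,t=ft(); print(b,t,monitor.get_state()["finger_gap"])
z=128
while z>95:
    z-=1.5 if z>104 else .7; arm.movel([x,y,z],feed=40); f,t=ft(); d=f-b
    if z<106 or d[3]>2: print(round(z,1),f[0],d[1:],round(t,2))
    if d[3]>4 or np.hypot(d[1],d[2])>6: break
```

```text
[128.47   0.11  -0.41  -0.58] 27.4667 0.3943697728517863
105.5 105.39532660006375 [0.04 0.47 0.03] 31.22
104.0 103.88328815235477 [-0.23  1.1  -0.05] 31.47
103.3 103.26448125771235 [-1.07  0.31 -1.05] 31.72
102.6 102.56763616876884 [-0.52  0.83 -1.3 ] 31.97
101.9 101.85760137024953 [-0.19  0.88 -0.36] 32.22
101.2 101.15366687270038 [-0.83  1.18 -1.  ] 32.47
100.5 100.43068711289612 [-0.31 -0.24 -0.83] 32.72
99.8 99.74649172833819 [ 0.04 -0.71 -0.81] 32.97
99.1 99.06102620116116 [-0.78  0.43 -0.23] 33.22
98.4 98.71945086682757 [-0.72  1.07  2.79] 33.47
97.7 98.50097917939195 [-2.24  1.05  6.28] 33.72
```

Run:
```python
from h import *
np.set_printoptions(precision=1,suppress=True)
x,y=568,53
arm.movel([x,y,98.6],feed=20); effector.let_go(); print(monitor.get_state()["finger_gap"])
arm.movel([x,y,150],feed=60); arm.movel([x,y,230],feed=150)
T=pose(); a=optics.snapshot("wrist")
c=lambda uv,z:atz("wrist",uv,z,T)
r=models.recognise("circlip_pliers","wrist"); print([(np.round(i["box"],1),round(i["p"],2)) for i in r])
arm.move_ptp([494,332,230],q(YAW)); T2=pose(); b=optics.snapshot("wrist")
print([(np.round(i["box"],1),round(i["p"],2)) for i in models.recognise("ring","wrist")],T2[:3,3],monitor.get_state()["time"])
np.save("T2.npy",T2);cv2.imwrite("pics/fa.png",a);cv2.imwrite("pics/fb.png",b)
f=lambda i:cv2.resize(i[120:250,220:330],(400,473),interpolation=2)
cv2.imwrite("pics/f.png",np.hstack([f(a),f(b)]))
```

```text
1.0016905156381684
[(array([244.8, 185.7,  63.9,  37.6]), 0.73)]
[(array([382.7, 121.6,  68.5,  43.6]), 0.76), (array([259.4, 169.6,  35.1,  47. ]), 0.7), (array([259.5, 170.5,  16.1,  46.6]), 0.18)] [494.5 331.  229.8] 37.9833
```

View pics/f.png

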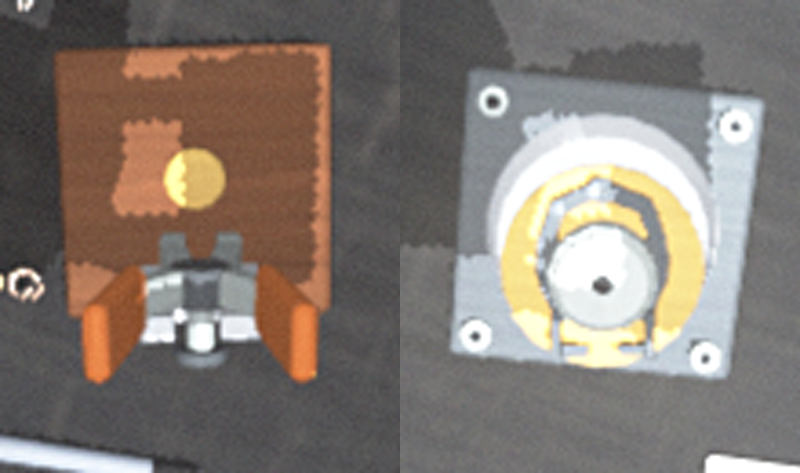

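Final picture: the pliers stand upright in the stand with their bolt in the slot (left, about (200,330)). The ring sits shut and centred under the head (right, about (602,280)).

```bash
python3 -c "
from h import *
print(workorder.hand_in())"
```

```text
the job is handed in; nothing more can be done
None
```

The job is handed in and no verdict came back: by my last picture the ring is shut and centred under the spindle head, the pliers stand upright in their stand with the bolt in the slot, and it took about 38 s of the 64 s allowed.

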